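# Hold the solvent crate's gate wide open

## Task

A workmate wants to slide the white tub out of the yellow solvent crate: first move the block plane out of the gate's swing and set it down on its sole on the bench, where the gate will not touch it. Then squeeze the red lock catch fully home (it stays drawn), squeeze the black catch on the gate fully and, keeping it squeezed, swing the gate out towards you past its half-open detent to nearly its stop. The hinge spring pulls the gate back, so finish while still holding it there, gate still, without knocking the crate's contents or the mug.

Things in the scene. Friction and masses are not known exactly. Their poses are not given: they have to be found in the camera images.
- crate: Fixed yellow open-topped steel crate, 200 deep (x) x 352 wide (y), walls 152 high, carry handles to 186. Origin: centre of its underside; front faces its own -x. Left 190 mm of the front is the dark barred gate with the black catch, right 140 mm a fixed panel with the red catch; top rails z 121 to 157. The bench to the robot's left (x 0.36 to 0.52, y 0.10 to 0.22 m) is bare.
- gate_hinge (a point): Point on the gate's upright hinge axis, at crate (-100, +160), 188 mm above the bench. The shut gate runs 190 mm from here along the crate's -y, z 16 to 157, keepers 25 mm out of its front. It swings towards the crate's -x, sweeping a quarter circle of 190 mm radius.
- gate_handle (a point): Midpoint of the gate's two black grip plates (unsqueezed), 129 mm from the hinge axis, 188 mm above the bench; moves with the gate. x across the gate, y along it to the hinge. Plates upright, 26 wide across the gate, 8 thick, z 162 to 210; outer faces 58 mm apart along the gate, 45 squeezed. The plate nearer the hinge is fixed to the gate, the other slides 13 mm towards it.
- lock_grips (a point): Midpoint of the two red grip plates on the fixed panel's rail, at crate (-100, -97), 188 mm above the bench; axes as the crate's. Plates like the black ones, outer faces 58 mm apart along y, 45 squeezed. The outer plate (-y) is fixed, the one nearer the gate slides 13 mm towards it.
- gate (a joint): Gate angle, rad: 0 shut, stop at 1.5. Damped hinge with a closer spring, 0.2 Nm shut to 0.35 Nm at the stop (3 N at the catch). A sprung roller rides over a lobe between 0.25 and 0.95: passing it takes up to about 0.8 Nm (6 N at the catch). Let go beyond it, the gate falls back and parks on the lobe at about 0.85.
- lock_catch (a joint): Travel of the red sliding plate and bolt, m: 0 locked, 0.013 home. Moves against about 4 N of friction, no spring: it stays where it is left. The bolt leaves the gate at about 0.009.
- handle_catch (a joint): Travel of the black sliding plate and bolt, m: 0 latched, 0.013 home. Spring 4 N at rest, 8 N home; springs back when let go. The bolt is clear of the panel at about 0.009; a grip of 25 to 40 N holds it home and carries the gate.
- block_plane: Loose block plane, 50 x 173 x 65 mm, 0.5 to 0.8 kg, standing on its sole in front of the gate within its swing. Origin: centre of the sole; long axis y. Straight vertical cheeks 50 mm apart, 34 high; take it across these near the middle.
- white_jug: Loose white tub with lid, 69 x 140 x 138 mm, standing in the crate behind the gate. Origin: centre of its underside.
- spray_can: Loose blue aerosol can with a white cap (not the fixed one on the bench), 62 diameter x 190 mm, standing in the right back of the crate. Origin: centre of its underside.
- glue_bottle: Loose grey glue bottle, 40 x 62 x 162 mm, standing in the crate behind the fixed panel. Origin: centre of its underside.
- mug: Loose dark mug, 82 x 119 x 107 mm, on the bench to the left of the crate. Origin: centre of its underside.
There are look-alikes about, which are no part of the job. What is shaped like the glue_bottle but purple is not meant.

How it is judged (in metres and radians):
On the way, in this order (a step that is already met when the one before it is completed fails the run):
1. the block plane stands on its sole on the bench outside the gate's swing, let go; the gate is still shut and locked ((horizontal distance between block_plane and gate_hinge above 0.225 m or y of block_plane in the frame of crate above 0.21 m) and height (world z) of block_plane below 0.006 m and angle between block_plane's own z axis and vertical below 0.1 rad and linear speed of block_plane below 0.02 m/s and contact force between the fingers and block_plane below 0.2 N and value of joint gate below 0.05 rad and value of joint lock_catch below 0.006 m), for 0.2 s.
2. the red lock catch is squeezed home while the gate is shut and the black catch is still latched (value of joint lock_catch above 0.0105 m and value of joint gate below 0.05 rad and value of joint handle_catch below 0.004 m), for 0.1 s.
3. the black catch is squeezed home by the fingers with the gate still all but shut (value of joint handle_catch above 0.0105 m and value of joint gate below 0.2 rad and contact force between the fingers and handle_catch above 2 N), for 0.05 s.
4. the gate is swung past its detent, the black catch still squeezed (value of joint gate above 1 rad and value of joint handle_catch above 0.008 m), for 0.05 s.
At the end, for the whole second after the job is handed in: The gate is held still at 1.3 rad or more by the fingers (over 0.5 N), nothing else propping it; the red catch is still drawn (over 10.5 mm); the plane stands on its sole on the bench, let go, over 225 mm from the hinge or left of the swing; contents and mug stand upright (value of joint gate above 1.3 rad and velocity of joint gate between -0.1 and 0.1 rad/s and contact force between the fingers and gate above 0.5 N and value of joint lock_catch above 0.0105 m and contact force between each of gate, the fingers and block_plane below 0.2 N and contact force between gate and mug below 0.2 N and (horizontal distance between block_plane and gate_hinge above 0.225 m or y of block_plane in the frame of crate above 0.21 m) and height (world z) of block_plane below 0.006 m and angle between block_plane's own z axis and vertical below 0.1 rad and linear speed of block_plane below 0.02 m/s and angle between each of white_jug, spray_can, glue_bottle, mug's own z axis and vertical below 0.15 rad); the arm keeps its last pose, push and grip.
It fails at once if the gate touches the block plane (contact force between gate and block_plane above 1.5 N).
It fails at once if the block plane is tipped over or dropped from a height (angle between block_plane's own z axis and vertical above 0.6 rad or (linear speed of block_plane above 0.7 m/s and contact force between the fingers and block_plane below 0.1 N)).
It fails at once if something in the crate is moved more than 30 mm or knocked over (distance of any of white_jug, spray_can, glue_bottle from where it was at the start of the episode above 0.03 m or angle between any of white_jug, spray_can, glue_bottle's own z axis and vertical above 0.35 rad).
It fails at once if the mug is moved more than 30 mm or knocked over (distance of mug from where it was at the start of the episode above 0.03 m or angle between mug's own z axis and vertical above 0.35 rad).
It also fails if it takes over 69 s, if anything falls off the work surface, if the arm or the gripper's body presses on something with over 40 N, if the wrist force passes 120 N, or if a joint passes its speed limit or range.

## Robot

A 6-joint arm with a two-finger parallel gripper is mounted at the origin on a cart in front of the work surface, level with it; the furniture and walls round the work are solid. World frame = base frame: x ahead of the robot, y to its left, z up, the work surface at z = 0. Lengths are in m, angles in degrees, forces in N, time in s.
With the tool pointing down it reaches from about 0.35 to 0.775 m from the base axis. Payload 7.3 kg.
Tool frame: the origin (TCP) lies at the very end of the fingers, on their centre line; the grasp point (between the pads) lies 19 mm behind it; z points along the fingers, y is the line along which they close (so a half turn about z gives the same grasp; the last joint's range is limited). The gripper opens to 92 mm and grips with 3 to 60 N. Pads are 19 mm wide; open, the fingers measure 130 mm over their backs; the gripper's body (75 mm by 190 mm) begins 47 mm behind the grasp point.
Start: joints at [60.218, 19.595, 87.324, -0, 73.075, -8.365], TCP at [0.192, 0.489, 0.227] pointing down, gripper open.
Joint ranges: [-145.02, 145.02], [-44.19, 115.74], [2.07, 154.8], [-57.11, 237.11], [16.16, 152.29], [-177.93, 177.93]. Speed limits (degrees/s): [147.25, 147.25, 180, 180, 180, 180].

## Interface

Orientations are given as [roll, pitch, yaw] about the fixed x, y, z axes, in that order (R = Rz(yaw) Ry(pitch) Rx(roll)).
In Python, from plant import robot gives the robot as it stands. The module is installed in compiled form; this text tells all that it offers.
- The arm moves only by the shell command python3 -m pendant 'ROWS' [FORCE]. ROWS is JSON, one flat list of numbers, 7 for each row, row after row: the turn, a rotation vector about the tool's x, y, z in rad, then the shift along the tool's x, y, z in mm, then the finger opening in mm, from 0 to 91.8. In form: [wx, wy, wz, dx, dy, dz, gripper, wx, wy, wz, dx, dy, dz, gripper, ...]. A call has 1 to 5 rows; each row is the pose to reach, as a shift and turn from the pose commanded when the call began, along the tool's axes at that moment; what a row does not reach only later rows make up. A row lasts 1/12 s, in which the tool goes at most 41.7 mm and 7.16 degrees, less where a joint would pass 70% of its speed; a pose out of reach is approached as far as the arm can. A call with a gripper value outside its range is refused whole. The fingers move at their own pace and stop on an object; FORCE is the grip in N (left out, the last holds). Time passes only in rows, so rows that repeat a pose let the fingers close. It gives the time, the measured TCP pose, the force, the opening and the grip force at its end, in the units of the state.
- robot.observe(): the state, without advancing time (a new reading comes with each control period).
- robot.camera(name): name is "side" or "top" or "wrist"; returns a dict with "color" (480x640x3 uint8, red, green, blue), "fx", "fy", "cx", "cy" (pixels), "pose" (4x4, takes a point from camera to world coordinates). Camera axes: x right, y down, z forward; pixel columns grow to the right and rows downward; lengths in m; the calibration is good to about 2 mm. A picture is of the moment at which its call begins. There is no depth.
- robot.close_job(): hands the job in; it is judged then, once.
The state is a dict: "t": time; "joint_positions": joint angles; "joint_vel": joint speeds; "joint_efforts": joint torques, N m; "tool_pos": TCP position; "eef_rot": TCP orientation; "ft_force": force on the tool from outside, world axes, zero at the start; "torque": the same for the moment, N m; "finger_gap": finger opening in m; "gripper_force": force on a finger pad.
Only numpy, scipy, OpenCV 4.12 (cv2) and the standard library are available. Lean on these libraries where they do the work, as an engineer would, in place of code of your own. Each camera call takes 0.05 s, during which the arm holds its last target. There are 200 camera calls.

## Working session

There is one attempt and no reset: what is moved stays moved. The work goes in short steps, Python scripts to look and compute and a shell command to move; the robot and the scene stay as the last step left them, time stands still between calls to the robot, and variables do not carry over. Pictures are saved under pics/ and viewed, at most 10 in all, crops included, and the job is handed in when it is done.

```bash
mkdir -p pics; python3 - <<'E'
from plant import robot
import cv2,numpy as np
s=robot.observe();print({k:np.round(v,3).tolist() for k,v in s.items()})
for n in("top","side"):
    c=robot.camera(n);cv2.imwrite(f"pics/{n}0.png",c["color"][:,:,::-1]);print(n,c["fx"],c["fy"],c["cx"],c["cy"],np.round(c["pose"],4).tolist())
E
```

```text
{'t': 0.0, 'joint_positions': [60.22, 19.637, 87.379, -0.001, 73.073, -8.365], 'joint_vel': [0.018, -0.023, 0.013, 0.023, -0.026, -0.009], 'joint_efforts': [-0.001, -43.124, -24.422, 0.072, 0.056, -0.0], 'tool_pos': [0.191, 0.488, 0.226], 'eef_rot': [-179.912, -0.012, 158.585], 'ft_force': [0.005, -0.665, -0.41], 'torque': [0.021, -0.022, -0.016], 'gripper_force': 0.0, 'finger_gap': 0.092}
top 485.97630169530834 485.97630169530834 321.3629676154691 239.32133751191037 [[-0.535, -0.8124, 0.232, 0.3217], [-0.8449, 0.516, -0.1414, 0.0436], [-0.0049, -0.2717, -0.9624, 1.2185], [0.0, 0.0, 0.0, 1.0]]
side 495.8900538082209 495.8900538082209 316.65803725635783 238.17660639728538 [[-0.6202, 0.6586, -0.4261, 1.0239], [0.7845, 0.522, -0.3349, 0.2578], [0.0019, -0.542, -0.8404, 1.0082], [0.0, 0.0, 0.0, 1.0]]
```

View pics/top0.png

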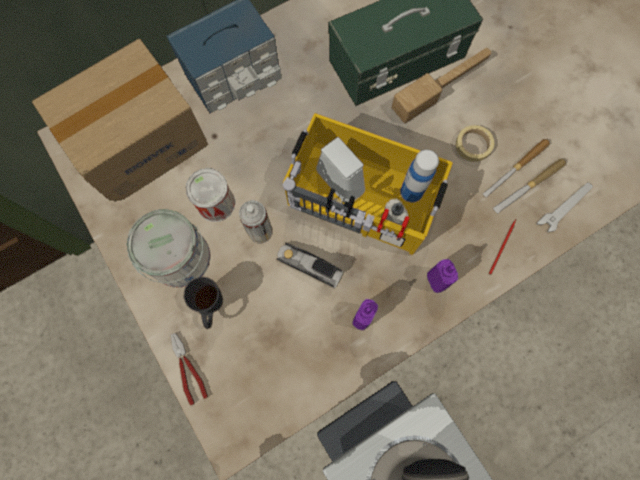

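View pics/side0.png

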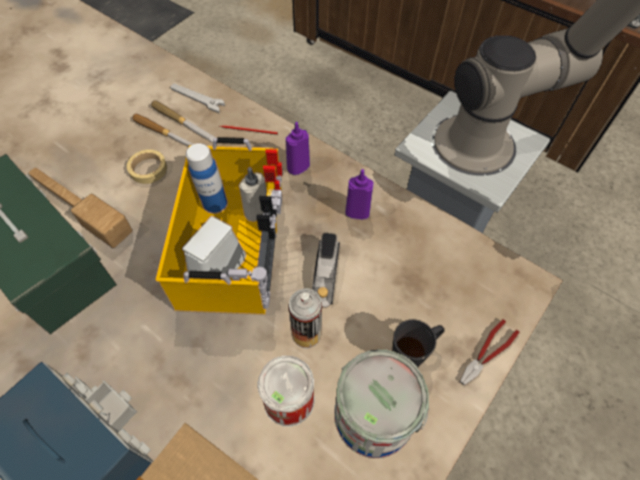

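The top view shows the gate's hinge side at about (292,190), the black grips near (342,205), the red grips near (395,230) and the plane near (310,264). In the side view the black grips are near (266,212), the red near (272,165) and the plane near (326,268). I'll zoom in on both.

```bash
cat > h.py <<'E'
import numpy as np,cv2
from scipy.spatial.transform import Rotation as R
K={"top":(485.976,321.363,239.321,np.array([[-0.535,-0.8124,0.232,0.3217],[-0.8449,0.516,-0.1414,0.0436],[-0.0049,-0.2717,-0.9624,1.2185]])),
"side":(495.89,316.658,238.177,np.array([[-0.6202,0.6586,-0.4261,1.0239],[0.7845,0.522,-0.3349,0.2578],[0.0019,-0.542,-0.8404,1.0082]]))}
def ray(n,u,v):
    f,cx,cy,P=K[n];d=P[:,:3]@[(u-cx)/f,(v-cy)/f,1];return P[:,3],d/np.linalg.norm(d)
def onz(n,u,v,z):
    o,d=ray(n,u,v);return o+d*(z-o[2])/d[2]
def tri(a,b):
    A=np.zeros((3,3));y=np.zeros(3);rs=[ray("top",*a),ray("side",*b)]
    for o,d in rs:
        M=np.eye(3)-np.outer(d,d);A+=M;y+=M@o
    p=np.linalg.solve(A,y);return p,[np.linalg.norm(np.cross(p-o,d)) for o,d in rs]
def proj(n,p):
    f,cx,cy,P=K[n];q=P[:,:3].T@(np.array(p)-P[:,3]);return f*q[0]/q[2]+cx,f*q[1]/q[2]+cy
E
python3 - <<'E'
import cv2,numpy as np
from h import *
t=cv2.imread("pics/top0.png");s=cv2.imread("pics/side0.png")
a=cv2.resize(t[100:300,265:465],None,fx=3,fy=3,interpolation=cv2.INTER_CUBIC)
b=cv2.resize(s[130:330,150:350],None,fx=3,fy=3,interpolation=cv2.INTER_CUBIC)
cv2.imwrite("pics/zt.png",a);cv2.imwrite("pics/zs.png",b)
for n,im in(("top",t),("side",s)):
    m=((im[:,:,2].astype(int)>120)&(im[:,:,1]<60)&(im[:,:,0]<60)).astype(np.uint8)
    k,l,st,c=cv2.connectedComponentsWithStats(m);print(n,[(st[i].tolist(),c[i].round(1).tolist()) for i in range(1,k) if st[i][4]>15])
E
```

```text
top [([377, 209, 11, 23, 80], [382.4, 219.5]), ([398, 217, 11, 20, 82], [403.3, 226.5]), ([490, 223, 24, 51, 92], [501.6, 247.6]), ([181, 370, 5, 15, 25], [182.8, 377.7]), ([184, 387, 6, 13, 21], [186.0, 392.6])]
side [([263, 150, 19, 39, 367], [272.9, 165.5]), ([479, 320, 26, 38, 141], [490.5, 337.5]), ([484, 331, 34, 31, 135], [502.3, 346.3]), ([287, 399, 26, 22, 156], [298.8, 412.2])]
```

View pics/zt.png

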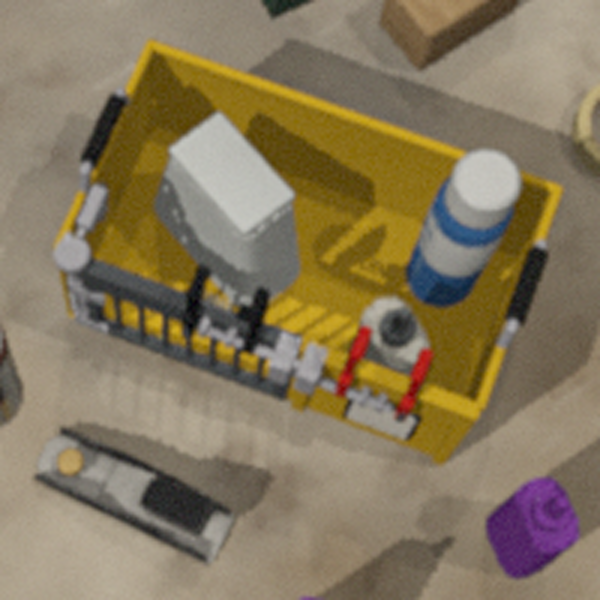

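View pics/zs.png

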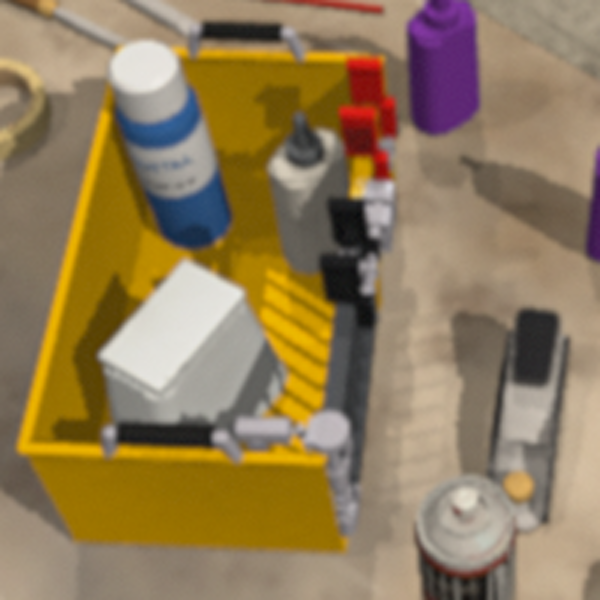

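```bash
python3 - <<'E'
from h import *
T=lambda u,v:(u/3+265-1/3,v/3+100-1/3)
S=lambda u,v:(u/3+150-1/3,v/3+130-1/3)
np.set_printoptions(precision=4,suppress=True)
for n,p in dict(BL=(152,42),BR=(562,187),FR=(480,410)).items(): print("rim top",n,onz("top",*T(*p),.152))
for n,p in dict(BL=(20,447),FL=(328,455),BR=(115,48)).items(): print("rim side",n,onz("side",*S(*p),.152))
for n,a,b in [("knob",(70,460),(518,485)),("plane black front",(222,520),(537,312)),("redout",(423,353),(365,60)),("redin",(362,331),(360,108)),("blk in",(258,292),(350,200)),("blk hinge",(200,268),(342,256)),("hingecap",(73,252),(327,430)),("jugcorner",(220,115),(100,355)),("jugR",(293,195),(243,292))]:
    print(n,*tri(T(*a),S(*b)), onz("top",*T(*a),.21),onz("side",*S(*b),.21))
for n,a in dict(nearL=(36,478),nearR=(210,560),farL=(62,430),farR=(238,512)).items(): print(n,onz("top",*T(*a),.034),onz("top",*T(*a),.0))
for n,a in dict(a=(490,480),b=(545,522),c=(567,335),d=(505,335)).items(): print(n,onz("side",*S(*a),.034),onz("side",*S(*a),.0))
for n,a in dict(p1=(367,325),p2=(444,290)).items(): print(n,onz("top",*a,0.))
print("can",onz("top",260,238,0)),print("mug",onz("top",203,300,.05))
E
```

```text
rim top BL [ 0.8581 -0.2724  0.152 ]
rim top BR [ 0.5736 -0.4785  0.152 ]
rim top FR [ 0.4584 -0.3159  0.152 ]
rim side BL [ 0.8577 -0.2702  0.152 ]
rim side FL [ 0.7378 -0.1093  0.152 ]
rim side BR [ 0.5748 -0.4781  0.152 ]
knob [ 0.6252 -0.0404  0.0196] [np.float64(0.0011964557248341757), np.float64(0.0011964557248342093)] [ 0.5774 -0.028   0.21  ] [0.7018 0.018  0.21  ]
plane black front [ 0.5082 -0.1159  0.0431] [np.float64(0.003251000763114504), np.float64(0.0032510007631145225)] [ 0.4827 -0.0959  0.21  ] [ 0.5967 -0.0486  0.21  ]
redout [ 0.5053 -0.2802  0.2152] [np.float64(0.004724381469133522), np.float64(0.00472438146913336)] [ 0.5083 -0.2866  0.21  ] [ 0.5013 -0.2785  0.21  ]
redin [ 0.5426 -0.2521  0.2167] [np.float64(0.004682763192321964), np.float64(0.004682763192321898)] [ 0.5461 -0.2587  0.21  ] [ 0.5378 -0.2513  0.21  ]
blk in [ 0.6079 -0.2044  0.2167] [np.float64(0.005295532544878876), np.float64(0.005295532544878802)] [ 0.6122 -0.2112  0.21  ] [ 0.6034 -0.2027  0.21  ]
blk hinge [ 0.6461 -0.1782  0.2172] [np.float64(0.005792592064490973), np.float64(0.00579259206449
[... 383 characters left out ...]
.6772 -0.2756  0.1372] [np.float64(0.02371646642840537), np.float64(0.023716466428405306)] [ 0.663 -0.276  0.21 ] [ 0.7027 -0.2072  0.21  ]
nearL [ 0.624  -0.0085  0.034 ] [ 0.6327 -0.01    0.    ]
nearR [ 0.4879 -0.0937  0.034 ] [ 0.4927 -0.0976  0.    ]
farL [ 0.6479 -0.0484  0.034 ] [ 0.6573 -0.051   0.    ]
farR [ 0.5093 -0.1351  0.034 ] [ 0.5147 -0.1402  0.    ]
a [ 0.6402 -0.0534  0.034 ] [ 0.6268 -0.0643  0.    ]
b [ 0.642  -0.0015  0.034 ] [ 0.6287 -0.0106  0.    ]
c [ 0.505  -0.0848  0.034 ] [ 0.4869 -0.0968  0.    ]
d [ 0.5349 -0.1225  0.034 ] [ 0.5178 -0.1358  0.    ]
p1 [ 0.3681 -0.1128  0.    ]
p2 [ 0.3368 -0.3259  0.    ]
can [ 0.7043 -0.0022  0.    ]
mug [0.628  0.1949 0.05  ]
```

```bash
cat > to.py <<'E'
# usage: to.py x y z yaw -> rotvec & shift (tool axes) from measured pose
import sys
from h import *
from plant import robot
s=robot.observe();x,y,z,w=map(float,sys.argv[1:])
Q=R.from_euler("xyz",s["eef_rot"],degrees=True);G=R.from_euler("xyz",[180,0,w],degrees=True)
print("t",s["t"],"pos",np.round(s["tool_pos"],4),"rpy",np.round(s["eef_rot"],1),"q",np.round(s["joint_positions"],0),"F",np.round(s["ft_force"],1),"gap",s["finger_gap"],"grip",s["gripper_force"])
print("rot",np.round((Q.inv()*G).as_rotvec(),3),"shift",np.round(Q.inv().apply(np.array([x,y,z])-s["tool_pos"])*1000,1))
E
R="-139,-96,6.5,91.8"
python3 -m pendant '[0,0,0,-28,-19,1,91.8,0,0,0,-56,-38,3,91.8,0,0,0,-83,-58,4,91.8,0,0,0,-111,-77,5,91.8,0,0,0,-139,-96,6.5,91.8]'
python3 -m pendant '[0,0,0,-28,-19,1,91.8,0,0,0,-56,-38,3,91.8,0,0,0,-83,-58,4,91.8,0,0,0,-111,-77,5,91.8,0,0,0,-139,-96,6.5,91.8]'
python3 -m pendant '[0,0,0,-28,-19,1,91.8,0,0,0,-56,-38,3,91.8,0,0,0,-83,-58,4,91.8,0,0,0,-111,-77,5,91.8,0,0,0,-139,-96,6.5,91.8]'
python3 to.py 0.568 -0.072 0.2 212
python3 - <<'E'
from h import *
print("can top",tri((251,207),(305,297)))
E
```

```text
t: 0.52
tool_pos: [0.2863, 0.3472, 0.2199]
eef_rot: [-180.0, -0.0, 158.6]
ft_force: [1.4, 0.8, 0.0]
finger_gap: 0.0917
gripper_force: 0.0
t: 0.93
tool_pos: [0.3808, 0.207, 0.2136]
eef_rot: [-180.0, -0.0, 158.6]
ft_force: [-0.0, 0.6, 0.3]
finger_gap: 0.0918
gripper_force: 0.0
t: 1.35
tool_pos: [0.4752, 0.0668, 0.207]
eef_rot: [180.0, -0.0, 158.6]
ft_force: [0.7, 0.3, -0.5]
finger_gap: 0.0922
gripper_force: 0.0
t 1.35 pos [0.4752 0.0668 0.207 ] rpy [180.   -0.  158.6] q [ -1.  16.  96.   0.  68. -70.] F [ 0.7  0.3 -0.5] gap 0.09218734473325452 grip 0.0
rot [ 0.    -0.    -0.933] shift [-137.1  -95.3    6.9]
can top (array([ 0.71998875, -0.01193596,  0.18108911]), [np.float64(0.0033659451627819793), np.float64(0.003365945162781996)])
```

```bash

python3 -m pendant '[0,0,-0.11,-28,-19,1,91.8,0,0,-0.22,-55,-38,3,91.8,0,0,-0.33,-82,-57,4,91.8,0,0,-0.44,-110,-76,5,91.8,0,0,-0.55,-137,-95,6.5,91.8]'
python3 -m pendant '[0,0,-0.1,0,0,0,91.8,0,0,-0.2,0,0,0,91.8,0,0,-0.3,0,0,0,91.8,0,0,-0.383,0,0,0,91.8,0,0,-0.383,0,0,0,91.8]'
python3 to.py 0.568 -0.072 0.2 212
python3 - <<'E'
from plant import robot
import cv2,numpy as np
c=robot.camera("wrist");cv2.imwrite("pics/w1.png",c["color"][:,:,::-1]);print(c["fx"],c["cx"],c["cy"],c["pose"].round(4).tolist())
np.savez("w1.npz",pose=c["pose"],f=c["fx"],cx=c["cx"],cy=c["cy"])
E
```

```text
t: 1.77
tool_pos: [0.5681, -0.0716, 0.2003]
eef_rot: [180.0, -0.0, -169.6]
ft_force: [0.1, 0.2, 0.7]
finger_gap: 0.0919
gripper_force: 0.0
t: 2.18
tool_pos: [0.5674, -0.0701, 0.2002]
eef_rot: [180.0, -0.0, -147.8]
ft_force: [-0.7, 0.7, 0.9]
finger_gap: 0.0914
gripper_force: 0.0
t 2.1833 pos [ 0.5674 -0.0701  0.2002] rpy [ 180.    -0.  -147.8] q [ -15.   26.   82.    0.   72. -137.] F [-0.7  0.7  0.9] gap 0.09144136337680418 grip 0.0
rot [ 0.001 -0.001  0.003] shift [ 0.5 -1.9  0.2]
347.430001678045 321.0454802216878 243.36539641671789 [[-0.5331, 0.808, 0.2507, 0.4994], [0.846, 0.509, 0.1585, -0.1123], [0.0005, 0.2967, -0.955, 0.3599], [0.0, 0.0, 0.0, 1.0]]
```

View pics/w1.png

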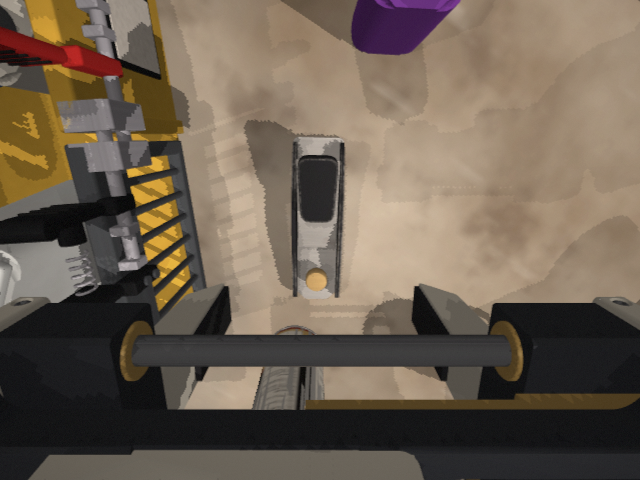

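The wrist view shows the plane's cheeks running from (294,137)/(344,137) to (293,297)/(338,297). I'll cast these corners onto the plane.

```bash
python3 - <<'E'
from h import *
w=np.load("w1.npz");P=w["pose"];f=float(w["f"])
def on(u,v,z):
    d=P[:3,:3]@[(u-w["cx"])/f,(v-w["cy"])/f,1];return P[:3,3]+d*(z-P[2,3])/d[2]
for z in(0,.02,.034):
    c=np.array([on(u,v,z) for u,v in[(294,137),(344,137),(338,297),(293,297)]]);l=(c[3]+c[2]-c[0]-c[1])/2
    print(z,c.mean(0).round(4),np.hypot(*l[:2]).round(4),np.degrees(np.arctan2(l[1],l[0])).round(1),[np.linalg.norm(c[0]-c[1]).round(4),np.linalg.norm(c[3]-c[2]).round(4)])
E
```

```text
0 [ 0.5766 -0.0684  0.    ] 0.1744 30.8 [np.float64(0.0495), np.float64(0.0513)]
0.02 [ 0.5723 -0.0708  0.02  ] 0.1647 30.8 [np.float64(0.0468), np.float64(0.0484)]
0.034 [ 0.5693 -0.0725  0.034 ] 0.1579 30.8 [np.float64(0.0449), np.float64(0.0464)]
```

```bash

python3 -m pendant '[0,0,0.02,-9,-3.5,32,91.8,0,0,0.02,-9,-3.5,64,91.8,0,0,0.02,-9,-3.5,96,91.8,0,0,0.02,-9,-3.5,128,91.8,0,0,0.02,-9,-3.5,150,91.8]' >/dev/null
python3 -m pendant '[0,0,0,0,0,15,91.8,0,0,0,0,0,28,91.8,0,0,0,0,0,38,91.8,0,0,0,0,0,40,91.8,0,0,0,0,0,40,91.8]' 
python3 to.py 0.5766 -0.0684 0.010 211
```

```text
t: 3.07
tool_pos: [0.5768, -0.0681, 0.0102]
eef_rot: [179.9, -0.0, -149.2]
ft_force: [0.2, -0.2, 0.9]
finger_gap: 0.0918
gripper_force: 0.0
t 3.0667 pos [ 0.5768 -0.0681  0.0102] rpy [ 179.9   -0.  -149.2] q [ -14.   39.   92.    0.   49. -135.] F [ 0.2 -0.2  0.9] gap 0.09182249479317345 grip 0.0
rot [ 0.001 -0.001 -0.003] shift [ 0.3 -0.1  0.2]
```

```bash

python3 -m pendant '[0,0,0,0,0,0,55,0,0,0,0,0,0,45,0,0,0,0,0,0,40,0,0,0,0,0,0,40,0,0,0,0,0,0,40]' 30
python3 -m pendant '[0,0,0,0,0,0,40,0,0,0,0,0,0,40,0,0,0,0,0,0,40,0,0,0,0,0,0,40,0,0,0,0,0,0,40]'
python3 -m pendant '[0,0,0,0,0,-3,40,0,0,0,0,0,-10,40,0,0,0,0,0,-20,40,0,0,0,0,0,-35,40,0,0,0,0,0,-40,40]'
```

```text
t: 3.48
tool_pos: [0.5773, -0.0683, 0.0112]
eef_rot: [-180.0, 0.0, -149.1]
ft_force: [0.3, -0.7, -0.1]
finger_gap: 0.0632
gripper_force: 0.0
t: 3.9
tool_pos: [0.5772, -0.0684, 0.0109]
eef_rot: [-180.0, 0.0, -149.1]
ft_force: [0.4, 0.3, 1.8]
finger_gap: 0.0493
gripper_force: 30.0
t: 4.32
tool_pos: [0.578, -0.0684, 0.0529]
eef_rot: [-179.9, 0.1, -149.1]
ft_force: [0.5, -0.9, -5.7]
finger_gap: 0.0493
gripper_force: 30.0
```

```bash

python3 -m pendant '[0,0,0,1,12,-10,40,0,0,0,4,35,-20,40,0,0,0,7,65,-20,40,0,0,0,9,95,-20,40,0,0,0,11,116,-20,40]' >/dev/null
python3 -m pendant '[0,0,0,2,22,0,40,0,0,0,5,50,0,40,0,0,0,8,80,0,40,0,0,0,10,102,0,40,0,0,0,11,114,0,40]' >/dev/null
python3 -m pendant '[0,0,0,0,2,5,40,0,0,0,0,2,20,40,0,0,0,0,2,35,40,0,0,0,0,2,45,40,0,0,0,0,2,50,40]' 
python3 to.py 0.44 0.12 0.012 211
```

```text
t: 5.57
tool_pos: [0.4393, 0.1189, 0.0196]
eef_rot: [180.0, -0.0, -149.1]
ft_force: [-0.8, -0.5, -6.8]
finger_gap: 0.0496
gripper_force: 30.0
t 5.5667 pos [0.4393 0.1189 0.0196] rpy [ 180.    -0.  -149.1] q [   5.   29.  112.   -0.   39. -115.] F [-0.8 -0.5 -6.8] gap 0.04959492527509923 grip 29.997721910476685
rot [ 0.    -0.001 -0.002] shift [-1.2  0.6  7.6]
```

```bash

python3 -m pendant '[0,0,0,0,0,3,40,0,0,0,0,0,5,40,0,0,0,0,0,7,40,0,0,0,0,0,8,40,0,0,0,0,0,9,40]' 
python3 -m pendant '[0,0,0,0,0,0,40,0,0,0,0,0,0,70,0,0,0,0,0,0,90,0,0,0,0,0,0,90,0,0,0,0,0,0,90]' 
python3 -m pendant '[0,0,0,0,0,0,90,0,0,0,0,0,0,90,0,0,0,0,0,-10,90,0,0,0,0,0,-40,90,0,0,0,0,0,-70,90]' 
python3 -m pendant '[0,0,0,0,0,-41,90,0,0,0,0,0,-82,90,0,0,0,0,0,-120,90,0,0,0,0,0,-150,90,0,0,0,0,0,-160,90]' 
python3 - <<'E'
from plant import robot
import cv2
for n in("wrist","top"):
  c=robot.camera(n);cv2.imwrite(f"pics/{n}2.png",c["color"][:,:,::-1])
a=cv2.imread("pics/wrist2.png");b=cv2.imread("pics/top2.png")
cv2.imwrite("pics/c2.png",cv2.resize(cv2.hconcat([a,b]),(800,300)))
E
```

```text
t: 5.98
tool_pos: [0.4395, 0.1195, 0.012]
eef_rot: [-180.0, 0.1, -149.1]
ft_force: [0.8, -0.4, -6.1]
finger_gap: 0.0495
gripper_force: 30.0
t: 6.4
tool_pos: [0.4396, 0.1196, 0.0122]
eef_rot: [-180.0, 0.1, -149.1]
ft_force: [0.2, 0.1, 0.6]
finger_gap: 0.0715
gripper_force: 0.0
t: 6.82
tool_pos: [0.438, 0.1194, 0.0817]
eef_rot: [179.9, -0.2, -149.1]
ft_force: [0.1, 0.0, 0.9]
finger_gap: 0.0901
gripper_force: 0.0
t: 7.23
tool_pos: [0.4408, 0.1197, 0.2467]
eef_rot: [-179.8, 0.4, -149.1]
ft_force: [0.0, 0.6, 0.0]
finger_gap: 0.0899
gripper_force: 0.0
```

View pics/c2.png

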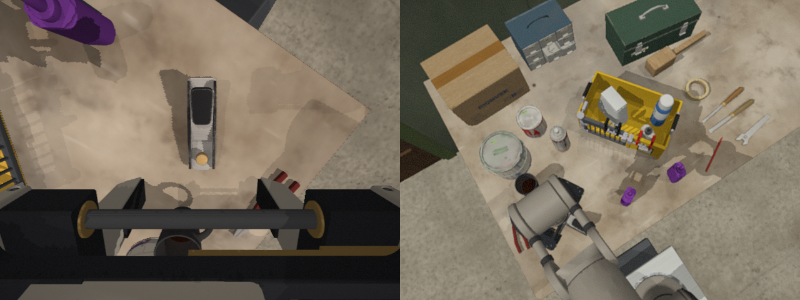

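Wrist picture: the plane is upright on its sole at about (201,120) and clear of everything. Next, the red grips.

```bash

python3 -m pendant '[0,0,0,14,-37,-4,91.8,0,0,0,28,-75,-8,91.8,0,0,0,42,-113,-12,91.8,0,0,0,55,-150,-15,91.8,0,0,0,69,-188,-17,91.8]' >/dev/null
python3 -m pendant '[0,0,0,14,-37,-4,91.8,0,0,0,28,-75,-8,91.8,0,0,0,42,-113,-12,91.8,0,0,0,55,-150,-15,91.8,0,0,0,69,-188,-17,91.8]' 
python3 -m pendant '[0,0,0.1,0,0,0,91.8,0,0,0.2,0,0,0,91.8,0,0,0.3,0,0,0,91.8,0,0,0.4,0,0,0,91.8,0,0,0.5,0,0,0,91.8]' >/dev/null
python3 -m pendant '[0,0,0.1,0,0,0,91.8,0,0,0.2,0,0,0,91.8,0,0,0.3,0,0,0,91.8,0,0,0.4,0,0,0,91.8,0,0,0.5,0,0,0,91.8]' >/dev/null
python3 -m pendant '[0,0,0.1,0,0,0,91.8,0,0,0.2,0,0,0,91.8,0,0,0.3,0,0,0,91.8,0,0,0.4,0,0,0,91.8,0,0,0.484,0,0,0,91.8]' >/dev/null
python3 to.py .5144 -.2743 .28 126
python3 - <<'E'
from plant import robot
import cv2,numpy as np
c=robot.camera("wrist");cv2.imwrite("pics/w3.png",c["color"][:,:,::-1])
np.savez("w3.npz",pose=c["pose"],f=c["fx"],cx=c["cx"],cy=c["cy"])
E
```

```text
t: 8.17
tool_pos: [0.5133, -0.2756, 0.2739]
eef_rot: [179.8, -0.1, -149.1]
ft_force: [1.5, -0.2, 0.8]
finger_gap: 0.0918
gripper_force: 0.0
t 9.4167 pos [ 0.5132 -0.2736  0.2733] rpy [-179.9   -0.2  125.6] q [-36.  24.  73.   0.  83. -71.] F [-0.3 -0.4  0.6] gap 0.09163227298772651 grip 0.0
rot [-0.001 -0.004 -0.007] shift [-1.2  0.6 -6.7]
```

View pics/w3.png

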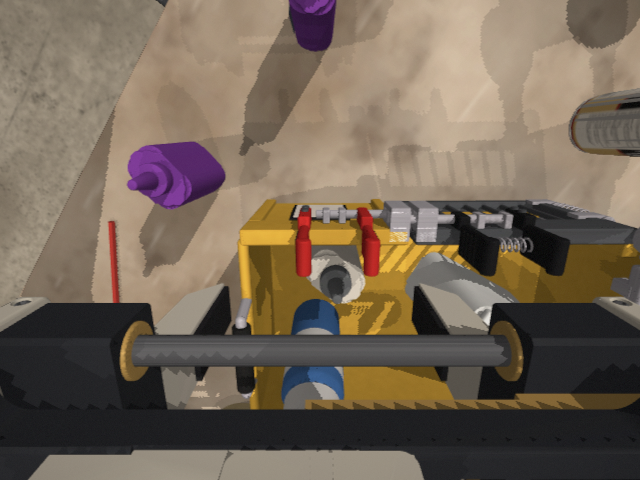

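The red plate tops span columns 297 to 379, with their back edge at row 275. The black plates are near (483,250) and (548,250). I'll cast these at z = 0.21.

```bash
python3 - <<'E'
from h import *
w=np.load("w3.npz");P=w["pose"];f=float(w["f"]);print(P.round(3).tolist())
def on(u,v,z):
    d=P[:3,:3]@[(u-w["cx"])/f,(v-w["cy"])/f,1];return P[:3,3]+d*(z-P[2,3])/d[2]
yc=np.array([.808,.589]);xc=np.array([.589,-.808]);c0=np.array([.657,-.2942])
for u,v in[(297,275),(311,275),(365,275),(379,275),(490,274),(497,272),(566,272),(550,270)]:
    p=on(u,v,.21);print(u,p.round(4),"crate x,y",((p[:2]-c0)@xc).round(4),((p[:2]-c0)@yc).round(4))
E
```

```text
[[0.813, 0.557, 0.171, 0.467], [0.582, -0.777, -0.239, -0.208], [-0.001, 0.294, -0.956, 0.433], [0.0, 0.0, 0.0, 1.0]]
297 [ 0.5065 -0.2918  0.21  ] crate x,y -0.0906 -0.1202
311 [ 0.5144 -0.2862  0.21  ] crate x,y -0.0905 -0.1105
365 [ 0.5448 -0.2644  0.21  ] crate x,y -0.0902 -0.0731
379 [ 0.5526 -0.2588  0.21  ] crate x,y -0.0901 -0.0635
490 [ 0.6145 -0.2135  0.21  ] crate x,y -0.0902 0.0132
497 [ 0.6174 -0.2096  0.21  ] crate x,y -0.0917 0.0178
566 [ 0.6561 -0.1819  0.21  ] crate x,y -0.0913 0.0654
550 [ 0.646  -0.1873  0.21  ] crate x,y -0.0928 0.0541
```

```bash

python3 -m pendant '[0,0,-0.007,0.7,5.5,15,91.8,0,0,-0.007,0.7,5.5,35,91.8,0,0,-0.007,0.7,5.5,55,91.8,0,0,-0.007,0.7,5.5,70,91.8,0,0,-0.007,0.7,5.5,75,91.8]'
python3 -m pendant '[0,0,0,0,0,8,91.8,0,0,0,0,0,16,91.8,0,0,0,0,0,22,91.8,0,0,0,0,0,26,91.8,0,0,0,0,0,26,91.8]'
python3 to.py .5173 -.2698 .172 126
```

```text
t: 9.88
tool_pos: [0.5161, -0.2691, 0.1964]
eef_rot: [-179.9, -0.4, 126.4]
ft_force: [0.1, 0.8, -0.3]
finger_gap: 0.0918
gripper_force: 0.0
t: 10.3
tool_pos: [0.5175, -0.27, 0.174]
eef_rot: [-180.0, -0.1, 126.3]
ft_force: [0.3, 0.1, 1.2]
finger_gap: 0.0917
gripper_force: 0.0
t 10.3 pos [ 0.5175 -0.27    0.174 ] rpy [-1.800e+02 -1.000e-01  1.263e+02] q [-35.  28.  82.   0.  70. -71.] F [0.3 0.1 1.2] gap 0.09174072908099717 grip 0.0
rot [-0.    -0.001  0.005] shift [ 0.3 -0.   2. ]
```

```bash

python3 -m pendant '[0,0,0,0,0,0,60,0,0,0,0,0,0,50,0,0,0,0,0,0,38,0,0,0,0,0,0,38,0,0,0,0,0,0,38]' 30
python3 -m pendant '[0,0,0,0,0,0,38,0,0,0,0,0,0,38,0,0,0,0,0,0,38,0,0,0,0,0,0,38,0,0,0,0,0,0,38]'
python3 -m pendant '[0,0,0,0,0,0,38,0,0,0,0,0,0,38,0,0,0,0,0,0,38,0,0,0,0,0,0,38,0,0,0,0,0,0,38]'
```

```text
t: 10.72
tool_pos: [0.5184, -0.27, 0.1751]
eef_rot: [179.9, 0.0, 126.3]
ft_force: [3.5, 2.4, -0.5]
finger_gap: 0.0632
gripper_force: 2.1
t: 11.13
tool_pos: [0.5168, -0.2711, 0.1749]
eef_rot: [-179.9, 0.0, 126.2]
ft_force: [-4.9, -2.4, 3.4]
finger_gap: 0.0444
gripper_force: 30.0
t: 11.55
tool_pos: [0.5168, -0.2711, 0.1749]
eef_rot: [-179.9, -0.0, 126.2]
ft_force: [-4.7, -2.9, 3.1]
finger_gap: 0.0445
gripper_force: 30.0
```

```bash

python3 -m pendant '[0,0,0,0,0,0,60,0,0,0,0,0,0,80,0,0,0,0,0,0,91.8,0,0,0,0,0,0,91.8,0,0,0,0,0,0,91.8]'
python3 -m pendant '[0,0,0,0,0,0,91.8,0,0,0,0,0,-10,91.8,0,0,0,0,0,-30,91.8,0,0,0,0,0,-55,91.8,0,0,0,0,0,-75,91.8]'
python3 -m pendant '[0,0,0,0,28,0,91.8,0,0,0,0,60,0,91.8,0,0,0,0,95,0,91.8,0,0,0,0,125,0,91.8,0,0,0,0,140,0,91.8]'
python3 to.py .6299 -.1883 .172 126
python3 - <<'E'
from plant import robot
import cv2,numpy as np
c=robot.camera("wrist");cv2.imwrite("pics/w4.png",c["color"][:,:,::-1])
np.savez("w4.npz",pose=c["pose"],f=c["fx"],cx=c["cx"],cy=c["cy"])
E
```

```text
t: 11.97
tool_pos: [0.5179, -0.27, 0.1745]
eef_rot: [180.0, -0.0, 126.3]
ft_force: [-0.2, 1.2, -0.1]
finger_gap: 0.0733
gripper_force: 0.0
t: 12.38
tool_pos: [0.518, -0.2702, 0.2519]
eef_rot: [180.0, 0.1, 126.3]
ft_force: [0.1, 0.6, -0.9]
finger_gap: 0.0916
gripper_force: 0.0
t: 12.8
tool_pos: [0.6329, -0.1848, 0.2503]
eef_rot: [179.9, 0.0, 126.4]
ft_force: [0.3, 0.2, -0.7]
finger_gap: 0.0918
gripper_force: 0.0
t 12.8 pos [ 0.6329 -0.1848  0.2503] rpy [179.9   0.  126.4] q [-23.  34.  61.   0.  85. -59.] F [ 0.3  0.2 -0.7] gap 0.09184236813979525 grip 0.0
rot [0.002 0.    0.007] shift [-1.  -4.7 78.3]
```

View pics/w4.png

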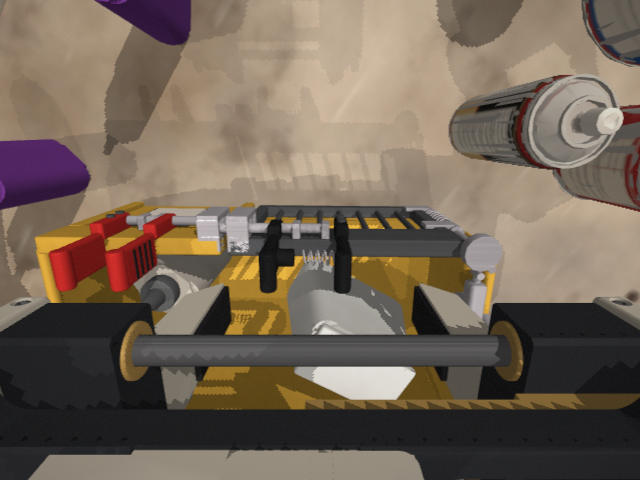

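The black plate tops span columns 260 to 351, back edge at row about 291. The red catch is visibly drawn.

```bash
python3 - <<'E'
from h import *
w=np.load("w4.npz");P=w["pose"];f=float(w["f"])
def on(u,v,z):
    d=P[:3,:3]@[(u-w["cx"])/f,(v-w["cy"])/f,1];return P[:3,3]+d*(z-P[2,3])/d[2]
yc=np.array([.808,.589]);xc=np.array([.589,-.808]);c0=np.array([.657,-.2942])
for u,v in[(260,292),(351,292)]:
    p=on(u,v,.21);print(u,p.round(4),"crate x,y",((p[:2]-c0)@xc).round(4),((p[:2]-c0)@yc).round(4))
E
```

```text
260 [ 0.6104 -0.2177  0.21  ] crate x,y -0.0893 0.0074
351 [ 0.6566 -0.1837  0.21  ] crate x,y -0.0895 0.0648
```

```bash

python3 -m pendant '[0,0,0.007,-1,-4.5,15,91.8,0,0,0.007,-1,-4.5,35,91.8,0,0,0.007,-1,-4.5,55,91.8,0,0,0.007,-1,-4.5,70,91.8,0,0,0.007,-1,-4.5,76,91.8]'
python3 -m pendant '[0,0,0,0,0,0,91.8,0,0,0,0,0,0,91.8,0,0,0,0,0,0,70,0,0,0,0,0,0,55,0,0,0,0,0,0,38]' 35
python3 -m pendant '[0,0,0,0,0,0,38,0,0,0,0,0,0,38,0,0,0,0,0,0,38,0,0,0,0,0,0,38,0,0,0,0,0,0,38]'
python3 -m pendant '[0,0,0,0,0,0,38,0,0,0,0,0,0,38,0,0,0,0,0,0,38,0,0,0,0,0,0,38,0,0,0,0,0,0,38]'
```

```text
t: 13.27
tool_pos: [0.6263, -0.1908, 0.1717]
eef_rot: [-179.9, -0.2, 125.9]
ft_force: [-0.4, 0.4, 0.0]
finger_gap: 0.0919
gripper_force: 0.0
t: 13.68
tool_pos: [0.628, -0.191, 0.1749]
eef_rot: [179.9, 0.1, 125.9]
ft_force: [-0.3, 0.9, -0.1]
finger_gap: 0.0763
gripper_force: 0.0
t: 14.1
tool_pos: [0.6313, -0.1883, 0.1739]
eef_rot: [179.5, 0.1, 125.9]
ft_force: [12.5, 6.5, -2.4]
finger_gap: 0.0446
gripper_force: 35.1
t: 14.52
tool_pos: [0.6312, -0.1883, 0.1739]
eef_rot: [179.6, 0.1, 126.0]
ft_force: [15.6, 7.8, -3.4]
finger_gap: 0.0445
gripper_force: 35.1
```

```bash

python3 -m pendant '[0,0,0,0,2,0,38,0,0,0,0,4,0,38,0,0,0,0,4,0,38,0,0,0,0,4,0,38,0,0,0,0,4,0,38]'
python3 -m pendant '[0,0,0.04,4.9,0.1,0,38,0,0,0.08,9.8,0.4,0,38,0,0,0.12,14.7,0.9,0,38,0,0,0.16,19.5,1.6,0,38,0,0,0.20,24.3,2.4,0,38]'
python3 to.py .6299 -.1883 .172 126
```

```text
t: 14.93
tool_pos: [0.6313, -0.1883, 0.174]
eef_rot: [179.9, 0.0, 125.9]
ft_force: [4.4, 2.0, 1.5]
finger_gap: 0.0441
gripper_force: 35.0
t: 15.35
tool_pos: [0.619, -0.1673, 0.174]
eef_rot: [179.9, 0.0, 114.3]
ft_force: [5.1, 1.1, 1.7]
finger_gap: 0.0446
gripper_force: 35.0
t 15.35 pos [ 0.619  -0.1673  0.174 ] rpy [179.9   0.  114.3] q [-22.  34.  72.   0.  74. -46.] F [5.1 1.1 1.7] gap 0.04455498259293402 grip 35.01753866672516
rot [ 0.001  0.001 -0.204] shift [-23.6   1.3   2. ]
```

```bash

python3 -m pendant '[0,0,0.05,6.1,0.2,0,38,0,0,0.10,12.2,0.6,0,38,0,0,0.15,18.3,1.4,0,38,0,0,0.20,24.3,2.4,0,38,0,0,0.25,30.3,3.8,0,38]'
python3 -m pendant '[0,0,0.05,6.1,0.2,0,38,0,0,0.10,12.2,0.6,0,38,0,0,0.15,18.3,1.4,0,38,0,0,0.20,24.3,2.4,0,38,0,0,0.25,30.3,3.8,0,38]'
python3 to.py .6299 -.1883 .172 126
```

```text
t: 15.77
tool_pos: [0.6099, -0.1385, 0.174]
eef_rot: [179.9, 0.1, 100.0]
ft_force: [4.8, -1.5, 1.8]
finger_gap: 0.0443
gripper_force: 35.0
t: 16.18
tool_pos: [0.608, -0.1078, 0.174]
eef_rot: [180.0, 0.0, 85.6]
ft_force: [2.0, -1.0, 1.6]
finger_gap: 0.0446
gripper_force: 35.0
t 16.1833 pos [ 0.608  -0.1078  0.174 ] rpy [180.    0.   85.6] q [-17.  32.  76.  -0.  72. -13.] F [ 2.  -1.   1.6] gap 0.04458079616139031 grip 35.02326786518097
rot [ 0.001  0.001 -0.705] shift [-78.6  27.9   2. ]
```

```bash

python3 -m pendant '[0,0,0.05,6.1,0.2,0,38,0,0,0.10,12.2,0.6,0,38,0,0,0.15,18.3,1.4,0,38,0,0,0.20,24.3,2.4,0,38,0,0,0.25,30.3,3.8,0,38]'
python3 -m pendant '[0,0,0.05,6.1,0.2,0,38,0,0,0.10,12.2,0.6,0,38,0,0,0.15,18.3,1.4,0,38,0,0,0.20,24.3,2.4,0,38,0,0,0.25,30.3,3.8,0,38]'
python3 -m pendant '[0,0,0.05,6.1,0.2,0,38,0,0,0.10,12.2,0.6,0,38,0,0,0.14,17.1,1.2,0,38,0,0,0.18,21.9,2.0,0,38,0,0,0.20,24.3,2.4,0,38]'
python3 to.py .6299 -.1883 .172 126
python3 -c "
from plant import robot
import cv2
a=cv2.hconcat([robot.camera(n)['color'][:,:,::-1] for n in('top','side')]);cv2.imwrite('pics/c5.png',cv2.resize(a,(800,300)))"
```

```text
t: 16.6
tool_pos: [0.6139, -0.078, 0.174]
eef_rot: [180.0, 0.0, 71.3]
ft_force: [0.6, -1.3, 2.4]
finger_gap: 0.0446
gripper_force: 35.0
t: 17.02
tool_pos: [0.6269, -0.0505, 0.174]
eef_rot: [-180.0, 0.0, 57.0]
ft_force: [0.0, -0.8, 3.0]
finger_gap: 0.0439
gripper_force: 35.0
t: 17.43
tool_pos: [0.6422, -0.0312, 0.174]
eef_rot: [-180.0, 0.0, 45.6]
ft_force: [-1.9, -0.2, 5.2]
finger_gap: 0.0446
gripper_force: 35.0
t 17.4333 pos [ 0.6422 -0.0312  0.174 ] rpy [-180.     0.    45.6] q [-10.  34.  71.  -0.  74.  35.] F [-1.9 -0.2  5.2] gap 0.04461007737766193 grip 35.01069724559784
rot [-1.000e-03  0.000e+00 -1.404e+00] shift [-120.8  101.3    2. ]
```

View pics/c5.png

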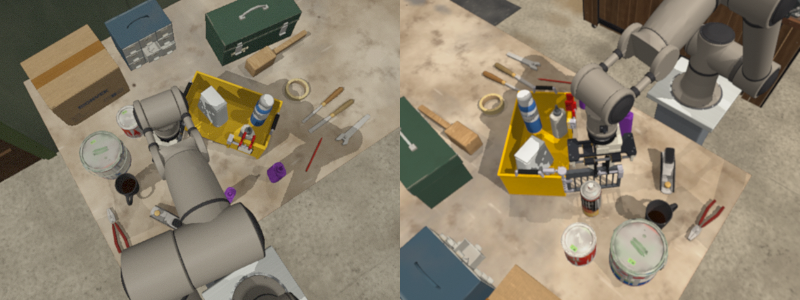

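The gate is open about 1.4 rad and held. The plane, mug and crate contents are all upright. I'll let it settle, then hand in.

```bash

python3 -m pendant '[0,0,0,0,0,0,38,0,0,0,0,0,0,38,0,0,0,0,0,0,38,0,0,0,0,0,0,38,0,0,0,0,0,0,38]'
python3 -c "
from plant import robot
print(robot.close_job())"
```

```text
t: 17.95
tool_pos: [0.642, -0.0314, 0.174]
eef_rot: [-180.0, 0.0, 45.7]
ft_force: [-1.0, 0.1, 5.2]
finger_gap: 0.044
gripper_force: 35.0
the job is handed in; nothing more can be done
None
```

Job handed in at about 18 s (no verdict came back): plane on its sole on the bare bench, red catch drawn, black catch still squeezed and the gate held still at about 1.4 rad, with contents and mug upright in the last pictures.

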